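# Clamp a wood strip in the bench jig with its T-handle screw

## Task

Push the wood strip along its channel in the bench clamp until its end is fully home against the end stop. Then tighten the clamp's T-handle screw clockwise, half turn by half turn, taking alternate ends of the bar, until its foot holds the strip snugly: stop when the handle firmly resists, well before the wood is crushed, and let go. Leave the other things on the table where they are.

Things in the scene. Friction and masses are not known exactly. Their poses are not given: they have to be found in the camera images.
- clamp: Bench clamp fixed to the table: plywood base 130 x 200 mm, 22 mm thick, two low rails forming a channel 39 mm wide along its y axis, end stop at y = -60 mm, open mouth to +y (base ends at y = +115 mm). A dark steel bridge (120 mm along x, top 97 mm, brass nut to 105 mm) stands across it at y = 0. Origin: underside, on the vertical screw axis; z up.
- stop_face (a point): Middle of the end stop's face (clamp's y = -60 mm), 31 mm above the table; same axes as clamp. The strip's nose must come against it.
- strip: Loose pine strip 36 x 200 x 18 mm (x, y, z), about 70 g, lying on the clamp's base between the rails (underside 22 mm, top 40 mm above the table), pulled out 20 to 45 mm from the stop. Origin: centre of its underside; +y points out of the channel's mouth like the clamp's.
- strip_tail (a point): Middle of the strip's outer end face, 31 mm above the table: push here, towards the clamp's -y. Beyond the base's edge it hangs free.
- strip_nose (a point): Middle of the strip's inner end face, which must meet the end stop.
- handle: Steel T-handle: round bar 12 mm thick, 130 mm long along its x axis (16 mm balls at the ends, 22 mm hub at the middle), on an upright screw. Origin: bar's centre, on the screw axis, about 145 mm up. Clockwise from above lowers bar and foot 5 mm a turn; 0.45 to 1 turn to contact. Free: about 0.06 N m; tight, torque climbs within a quarter turn: about 0.3 N m is snug, over 0.6 crushes. Stays as left.
- glue: Glue bottle, white, 44 mm across, 130 mm tall, standing behind the end stop. Leave alone.
- offcut: Small wood offcut 70 x 40 x 18 mm lying beside the clamp. Leave alone.
- spare_strip: Spare wood strip like the one in the clamp, lying on the table beside it. Leave alone.

How it is judged:
By the outcome, as a careful person would: the job done as asked, in the order asked, and still so for the second after the job is handed in, with the robot touching nothing.
It also fails if it takes over 72 s, if anything falls off the work surface, if the arm or the gripper's body presses on something with over 40 N, if the wrist force passes 120 N, or if a joint passes its speed limit or range.

## Robot

A 6-joint arm with a two-finger parallel gripper is mounted at the origin on the work surface. World frame = base frame: x ahead of the robot, y to its left, z up, the work surface at z = 0. Lengths are in m, angles in rad, forces in N, time in s.
With the tool pointing down it reaches from about 0.35 to 0.775 m from the base axis. Payload 5.5 kg.
Tool frame: the origin (TCP) lies midway between the tips of the shut fingers; the grasp point (between the pads) lies 19 mm behind it; z points along the fingers, y is the direction in which the jaws open and shut (so a half turn about z gives the same grasp; the last joint's range is limited). The gripper opens to 85 mm and grips with 20 to 120 N. Pads are 22 mm wide; open, the fingers measure 114 mm over their backs; the gripper's body (76 mm by 85 mm) begins 54 mm behind the grasp point. The pads swing forward as they close: fully open they stand 13 mm farther back than shut.
Start: joints at [1.135, 0.313, 0.046, 1.304, 0, 1.431], TCP at [0.168, 0.55, 0.231] pointing down, gripper open.
Joint ranges: [-2.76, 2.76], [-0.86, 1.69], [-1.03, 1.26], [-2.2, 2.34], [-1.47, 1.5], [-3.14, 3.14]. Speed limits (rad/s): [2.57, 2.57, 3.14, 3.14, 3.14, 3.14].

## Interface

Orientations are given as a unit quaternion [w, x, y, z].
In Python, from workcell import env gives the robot as it stands.
- The arm moves only by the shell command python3 -m pendant 'ROWS' [FORCE]. ROWS is JSON, a list of rows, each a list of 3 entries, a list of its own where there are three numbers: the shift along the tool's x, y, z each as a share of 20 mm, from -1 to 1, then the turn about the tool's z as a share of 6 degrees, from -1 to 1, then the closure, from -1 (fully open) to 1 (shut). In form: [[[tx, ty, tz], turn, claw], ...]. A call has 1 to 12 rows; each row shifts and turns the commanded pose from where the row before left it, along the tool's axes as they then stand; what a row does not reach is not made up. A row lasts 1/8 s, in which the tool goes at most 62.5 mm and 10.7 degrees, less where a joint would pass 70% of its speed; a pose out of reach is approached as far as the arm can. A call with a number of a shift or a turn outside -1 to 1 is refused whole. A call with a gripper value outside its range is refused whole. The fingers move at their own pace and stop on an object; FORCE is the grip in N (left out, the last holds). Time passes only in rows, so rows that do not move let the fingers close. It gives the time, the measured TCP pose, the force and the opening at its end, in the units of the state.
- env.get_state(): the state, without advancing time (a new reading comes with each control period).
- env.read_camera(name): name is "scene" or "side" or "wrist"; returns a dict with "color" (400x640x3 uint8, blue, green, red), "mtx" (3x3 intrinsics, pixels), "view" (4x4, takes a point from world to camera coordinates). Camera axes: x right, y down, z forward; pixel columns grow to the right and rows downward; lengths in m; the calibration is good to about 2 mm. A picture is of the moment at which its call begins. There is no depth.
- env.hand_in(): hands the job in, once; it reports no verdict.
Trained networks look in the newest picture that a camera, given by its name, has taken for a name from the list of things; names that differ only in an ending like _2 or _b are one class to them, and where a whole thing is asked for, a point or a joint stands for the part that bears it (a point fixed in the world has none). Each returns a list of dicts, best first, with "p" (0 to 1); they miss things now and then, are a little off and sometimes report something else, mostly with a low value. They report only what shows in the picture. A call takes as long as a camera call.
- env.boxes_of(camera, thing): "location" ([column, row] in pixels, amid what is visible of it).
- env.cut_out(camera, thing): "region" (400x640 bool, what is visible of it) and "location" ([column, row] in pixels, amid what is visible of it).
The state is a dict: "clock": time; "joint_pos": joint angles; "qvel": joint speeds; "tau": joint torques, N m; "tcp_pos": TCP position; "orientation": TCP orientation; "wrist_force": force on the tool from outside, world axes, zero at the start; "ft_torque": the same for the moment, N m; "finger_gap": finger opening in m.
Only numpy, scipy, OpenCV 4.12 (cv2) and the standard library are available. Lean on these libraries where they do the work, as an engineer would, in place of code of your own. Each camera call takes 0.05 s, during which the arm holds its last target.

## Working session

There is one attempt and no reset: what is moved stays moved. The work goes in short steps, Python scripts to look and compute and a shell command to move; the robot and the scene stay as the last step left them, time stands still between calls to the robot, and variables do not carry over. Pictures are saved under pics/ and viewed, and the job is handed in when it is done.

```bash
ls; mkdir -p pics; python3 - <<'E'
from workcell import env
import cv2
s=env.get_state(); print({k:s[k] for k in ('clock','tcp_pos','orientation','wrist_force','ft_torque','finger_gap')})
for c in ("scene","side"):
    r=env.read_camera(c); cv2.imwrite(f"pics/a_{c}.png",r["color"]); print(c,r["mtx"].round(1).tolist(),r["view"].round(4).tolist())
    for t in ("clamp","strip","strip_tail","strip_nose","handle","glue","offcut","spare_strip","stop_face"):
        try: print(t,[(round(d["p"],2),[round(float(x),1) for x in d["location"]]) for d in env.boxes_of(c,t)])
        except Exception as e: print(t,e)
E
```

```text
pics
{'clock': 0.0, 'tcp_pos': array([0.16738901, 0.54955554, 0.23040207]), 'orientation': array([-2.54310346e-04,  1.47350448e-01,  9.89083917e-01, -8.86578068e-04]), 'wrist_force': array([0.2645537 , 0.80180316, 0.51113357]), 'ft_torque': array([-0.01786138, -0.00892198, -0.00438866]), 'finger_gap': 0.0853845441680001}
scene [[514.7, 0.0, 315.3], [0.0, 514.7, 190.1], [0.0, 0.0, 1.0]] [[0.5783, 0.8156, 0.0196, -0.3511], [0.6316, -0.4323, -0.6436, -0.3336], [-0.5164, 0.3846, -0.7651, 1.5342], [0.0, 0.0, 0.0, 1.0]]
clamp [(0.57, [322.4, 188.7])]
strip [(0.55, [358.1, 166.6])]
strip_tail [(0.78, [355.5, 167.6])]
strip_nose [(0.79, [355.1, 168.8])]
handle [(0.65, [324.5, 150.5]), (0.62, [325.7, 237.1])]
glue [(0.85, [251.1, 220.9])]
offcut []
spare_strip [(0.71, [397.9, 197.5])]
stop_face [(0.9, [321.0, 187.6])]
side [[374.8, 0.0, 319.4], [0.0, 374.8, 201.9], [0.0, 0.0, 1.0]] [[0.7795, -0.6263, -0.0094, -0.5027], [-0.4512, -0.551, -0.702, 0.3517], [0.4345, 0.5514, -0.7121, 0.5215], [0.0, 0.0, 0.0, 1.0]]
clamp [(0.95, [267.1, 226.6])]
strip [(0.85, [252.9, 201.0])]
strip_tail [(0.82, [254.1, 200.3])]
strip_nose [(0.87, [251.6, 199.7])]
handle [(0.8, [268.0, 187.7])]
glue [(0.78, [338.5, 279.7])]
offcut [(0.31, [266.7, 186.5])]
spare_strip [(0.83, [281.9, 167.8])]
stop_face [(0.69, [270.2, 225.2])]
```

View pics/a_scene.png

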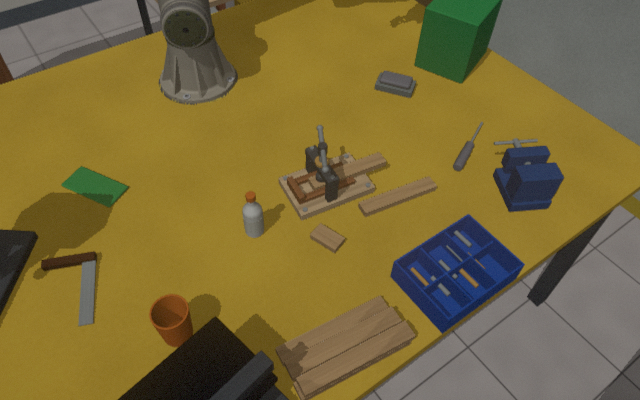

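View pics/a_side.png

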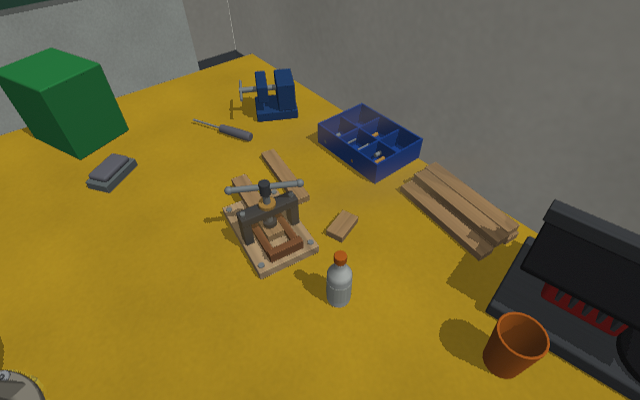

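```bash
python3 - <<'E'
import cv2
a=cv2.imread("pics/a_scene.png")[110:250,235:445]; cv2.imwrite("pics/b1.png",cv2.resize(a,None,fx=3.8,fy=3.8,interpolation=cv2.INTER_CUBIC))
a=cv2.imread("pics/a_side.png")[140:290,200:400]; cv2.imwrite("pics/b2.png",cv2.resize(a,None,fx=4,fy=4,interpolation=cv2.INTER_CUBIC))
E
```

```text
(no output)
```

View pics/b1.png

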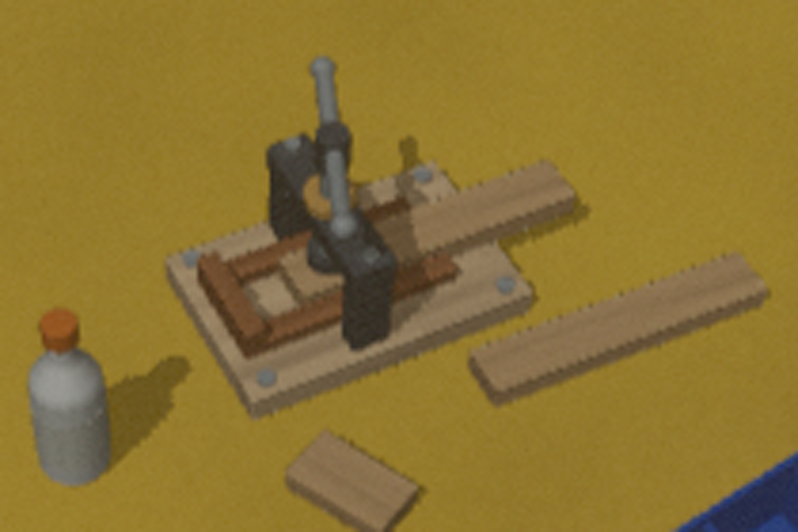

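View pics/b2.png

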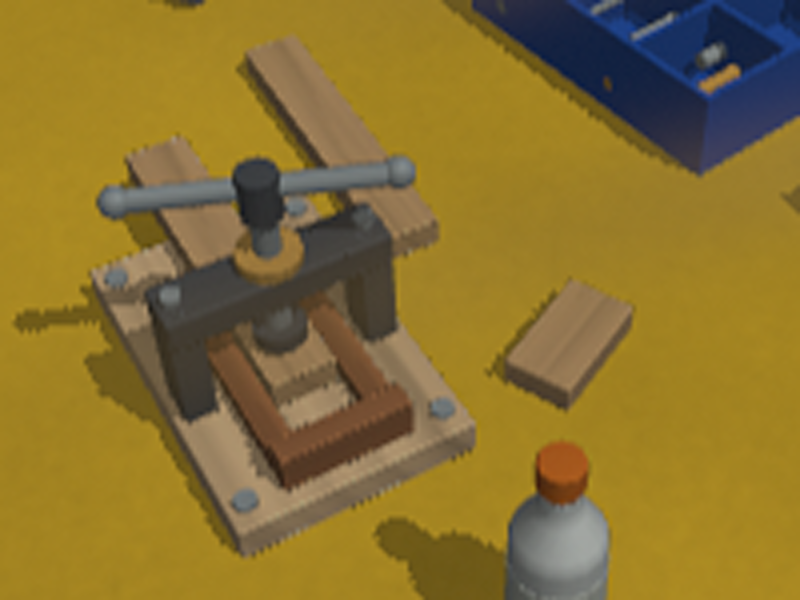

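```bash
cat > h.py <<'E'
import numpy as np
from scipy.optimize import least_squares
K={'s':np.array([[514.7,0,315.3],[0,514.7,190.1],[0,0,1]]),'d':np.array([[374.8,0,319.4],[0,374.8,201.9],[0,0,1]])}
V={'s':np.array([[0.5783,0.8156,0.0196,-0.3511],[0.6316,-0.4323,-0.6436,-0.3336],[-0.5164,0.3846,-0.7651,1.5342]]),
'd':np.array([[0.7795,-0.6263,-0.0094,-0.5027],[-0.4512,-0.551,-0.702,0.3517],[0.4345,0.5514,-0.7121,0.5215]])}
def proj(c,p):
    q=K[c]@(V[c]@np.append(p,1)); return q[:2]/q[2]
def S(u,v): return ('s',np.array([u/3.8+235,v/3.8+110]))
def D(u,v): return ('d',np.array([u/4+200,v/4+140]))
def tri(obs):
    return least_squares(lambda p:np.concatenate([proj(c,p)-o for c,o in obs]),[.5,.2,.1])
def T(pose,l):
    x,y,a=pose; c,s=np.cos(a),np.sin(a); return np.array([x+c*l[0]-s*l[1],y+s*l[0]+c*l[1],l[2]])
E
python3 - <<'E'
from h import *
z=.022
obs=[((-.065,-.085,z),S(168,262)),((.065,-.085,z),S(252,405)),((.065,.115,z),S(533,293)),((-.065,.115,z),S(435,163)),
((-.065,-.085,z),D(243,540)),((.065,-.085,z),D(472,432)),((-.065,.115,z),D(95,275))]
f=min((least_squares(lambda P:np.concatenate([proj(c,T(P,l))-o for l,(c,o) in obs]),[.5,.2,a]) for a in (0,1.5,3,-1.5)),key=lambda r:r.cost)
P=f.x;print('clamp',P,np.degrees(P[2]));print(f.fun.reshape(-1,2).round(1))
e1=tri([S(322,67),D(113,202)]);e2=tri([S(343,226),D(400,171)])
print('ends',e1.x,e1.cost,e2.x,e2.cost,'mid',(e1.x+e2.x)/2,'len',np.linalg.norm(e1.x-e2.x),'yaw',np.degrees(np.arctan2(*(e2.x-e1.x)[[1,0]])))
t1=tri([S(548,163),D(130,157)]);t2=tri([S(578,195),D(180,138)])
c,s=np.cos(P[2]),np.sin(P[2])
for t in(t1,t2):
    d=t.x[:2]-P[:2];print('tail',t.x,t.cost,'local',c*d[0]+s*d[1],-s*d[0]+c*d[1])
E
```

```text
clamp [ 0.55942902  0.04709595 -0.15477869] -8.868165873571629
[[-2.3 -1.8]
 [-1.6 -1.2]
 [-0.7 -0.2]
 [-0.9 -0.9]
 [-0.4 -1.7]
 [ 2.6 -2.5]
 [-0.  -2. ]]
ends [0.50093473 0.08447227 0.14245746] 0.0022643664182483546 [0.61470157 0.01775075 0.14257494] 0.004121216478728283 mid [0.55781815 0.05111151 0.1425162 ] len 0.13188884438668075 yaw -30.390601621060362
tail [0.56794613 0.2251079  0.03400297] 6.962160810999876e-06 local -0.01902728377895085 0.17719694314831277
tail [0.60017877 0.2240457  0.03160315] 0.008480141926403409 local 0.012983792894586295 0.18111647914981716
```

```bash
cat >> h.py <<'E'
def ray(c,o,z):
    R=V[c][:,:3];t=V[c][:,3];C=-R.T@t;d=R.T@np.linalg.inv(K[c])@np.append(o,1);return C+d*(z-C[2])/d[2]
def loc(P,p):
    c,s=np.cos(P[2]),np.sin(P[2]);d=np.asarray(p)[:2]-P[:2];return np.array([c*d[0]+s*d[1],-s*d[0]+c*d[1]])
from scipy.spatial.transform import Rotation as Rn
def RT(q): return Rn.from_quat([q[1],q[2],q[3],q[0]]).as_matrix()
def info(tgt=None,yaw=None):
    from workcell import env
    s=env.get_state();R=RT(s['orientation']);p=s['tcp_pos']
    print('t',s['clock'],'p',p.round(4),'xyaw',np.degrees(np.arctan2(R[1,0],R[0,0])).round(2),'F',s['wrist_force'].round(2),'M',s['ft_torque'].round(3),'gap',round(s['finger_gap'],4),'j',s['joint_pos'].round(2))
    if tgt is not None: print('tool shift mm',(R.T@(np.array(tgt)-p)*1000).round(1))
    return s,R
E
python3 - <<'E'
from h import *
P=[.5590,.0485,-.1548]
for n,z,l in (('tailtop',.04,[S(548,163),S(578,195),D(130,157),D(180,138)]),('spare',.018,[S(740,255),S(768,290),S(472,352),D(248,60),D(293,38),D(398,250),D(437,222)]),('stop top?',.04,[S(205,262),S(250,340)]),('nose top',.04,[D(283,388),D(337,358)]),('base',.022,[S(168,262),S(252,405),S(533,293),S(435,163),D(243,540),D(472,432),D(95,275)])):
    for c,o in l:
        p=ray(c,o,z);print(n,c,p.round(4),'loc',loc(P,p).round(4))
g=tri([S(60,330),D(562,470)]);print('glue',g.x,g.cost,loc(P,g.x))
info((.59,.27,.15))
E
```

```text
tailtop s [0.5721 0.2207 0.04  ] loc [-0.0136  0.1722]
tailtop s [0.6055 0.2183 0.04  ] loc [0.0198 0.1749]
tailtop d [0.5654 0.2185 0.04  ] loc [-0.0199  0.169 ]
tailtop d [0.5962 0.2146 0.04  ] loc [0.0111 0.1699]
spare s [0.6919 0.2866 0.018 ] loc [0.0946 0.2558]
spare s [0.7241 0.2806 0.018 ] loc [0.1273 0.2548]
spare s [0.6564 0.0919 0.018 ] loc [0.0895 0.0579]
spare d [0.6793 0.2763 0.018 ] loc [0.0837 0.2436]
spare d [0.7142 0.2771 0.018 ] loc [0.1181 0.2498]
spare d [0.6518 0.0792 0.018 ] loc [0.087  0.0446]
spare d [0.6823 0.083  0.018 ] loc [0.1165 0.0531]
stop top? s [ 0.517  -0.0143  0.04  ] loc [-0.0319 -0.0685]
stop top? s [ 0.5852 -0.0266  0.04  ] loc [ 0.0374 -0.0701]
nose top d [0.5389 0.0205 0.04  ] loc [-0.0155 -0.0307]
nose top d [0.5707 0.0196 0.04  ] loc [ 0.016  -0.0268]
base s [ 0.4902 -0.0254  0.022 ] loc [-0.0566 -0.0837]
base s [ 0.6155 -0.0458  0.022 ] loc [ 0.0704 -0.0845]
base s [0.643  0.1517 0.022 ] loc [0.0671 0.1149]
base s [0.5168 0.1706 0.022 ] loc [-0.0605  0.1142]
base d [ 0.4806 -0.0304  0.022 ] loc [-0.0653 -0.09  ]
base d [ 0.6026 -0.0486  0.022 ] loc [ 0.058  -0.0892]
base d [0.5101 0.1654 0.022 ] loc [-0.0664  0.108 ]
glue [ 0.57272253 -0.14602762  0.11969229] 0.0012277159009406804 [ 0.04355119 -0.19008576]
t 1.0 p [0.1677 0.5501 0.2313] xyaw 163.05 F [-1.25  1.04 -1.11] M [-0.009  0.048  0.009] gap 0.0855 j [ 1.14  0.31  0.05  1.3  -0.    1.43]
tool shift mm [-485.6 -144.8   81.3]
```

```bash
python3 -m pendant '[[[-0.9,-0.3,0.1],-0.68,1],[[-0.9,-0.3,0.1],-0.67,1]]' 40; python3 -c "
from h import *
info((.592,.261,.12))"
```

```text
clock: 1.25
tcp_pos: [0.1995, 0.529, 0.2273]
orientation: [0.0, 0.076, 0.997, 0.0]
wrist_force: [-0.3, -0.4, 0.1]
finger_gap: 0.0516
t 1.25 p [0.1995 0.529  0.2273] xyaw 171.33 F [-0.27 -0.35  0.05] M [-0.004 -0.029  0.023] gap 0.0516 j [ 1.07  0.3   0.01  1.29 -0.    1.22]
tool shift mm [-428.5 -205.8  107.3]
```

```bash
python3 -m pendant '[[[-0.97,-0.47,0.1],0,1],[[-0.97,-0.47,0.1],0,1],[[-0.97,-0.47,0.1],0,1],[[-0.97,-0.47,0.1],0,1],[[-0.97,-0.47,0.1],0,1],[[-0.97,-0.47,0.1],0,1],[[-0.97,-0.47,0.1],0,1],[[-0.97,-0.47,0.1],0,1],[[-0.97,-0.47,0.1],0,1],[[-0.97,-0.47,0.1],0,1],[[-0.97,-0.47,0.1],0,1],[[-0.97,-0.47,0.1],0,1]]'; python3 -c "
from h import *
info((.592,.261,.12))"
```

```text
clock: 2.75
tcp_pos: [0.4129, 0.3814, 0.2032]
orientation: [0.0, 0.077, 0.997, 0.0]
wrist_force: [-0.3, 1.0, -0.2]
finger_gap: 0.0
t 2.75 p [0.4129 0.3814 0.2032] xyaw 171.16 F [-0.34  0.95 -0.15] M [ 0.063 -0.031 -0.046] gap 0.0 j [ 0.6   0.3  -0.04  1.23  0.    0.76]
tool shift mm [-195.5  -91.4   83.2]
```

```bash
python3 -m pendant '[[[-0.97,-0.47,0.3],0,1],[[-0.97,-0.47,0.3],0,1],[[-0.97,-0.47,0.3],0,1],[[-0.97,-0.47,0.3],0,1],[[-0.97,-0.47,0.3],0,1],[[-0.97,-0.47,0.3],0,1],[[-0.97,-0.47,0.3],0,1],[[-0.97,-0.47,0.3],0,1],[[-0.97,-0.47,0.3],0,1],[[0,0,0],0,1]]'; python3 -c "
from h import *
import cv2
from workcell import env
info((.592,.261,.02))
for c in ('scene','wrist'): cv2.imwrite('pics/c_%s.png'%c,env.read_camera(c)['color'])
"
```

```text
clock: 4.0
tcp_pos: [0.5727, 0.2702, 0.1484]
orientation: [-0.0, 0.078, 0.997, -0.0]
wrist_force: [0.0, 0.8, -0.3]
finger_gap: 0.0
t 4.0 p [0.5727 0.2702 0.1484] xyaw 171.03 F [ 0.04  0.81 -0.29] M [-0.007  0.012  0.047] gap 0.0 j [0.31 0.46 0.06 1.17 0.   0.47]
tool shift mm [-20.6  -6.  128.3]
```

View pics/c_scene.png

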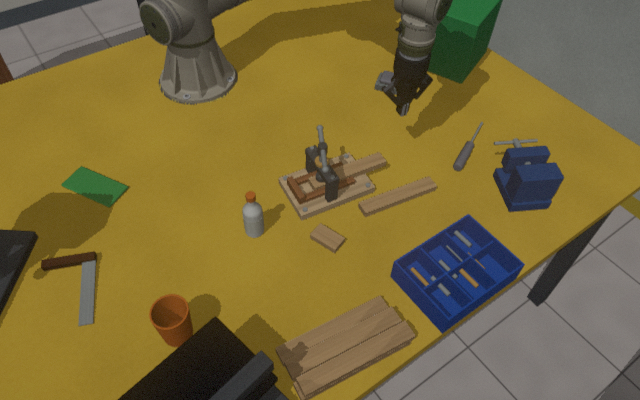

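View pics/c_wrist.png

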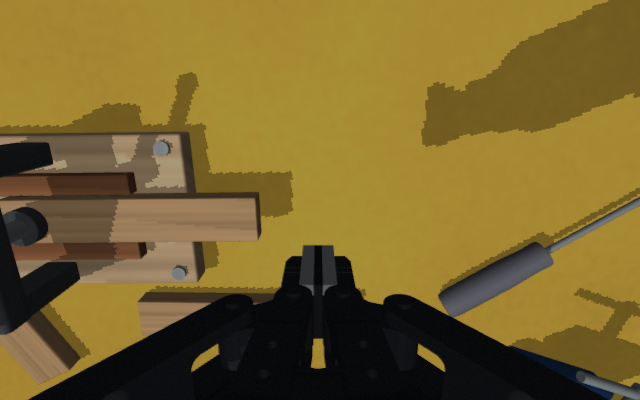

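```bash
python3 - <<'E'
from h import *
from workcell import env
r=env.read_camera('wrist');K['w']=r['mtx'];V['w']=r['view'][:3]
print(proj('s',[.5727,.2702,.148]),proj('w',[.5727,.2702,.148]))
P=[.5590,.0485,-.1548]
for n,z,u in(('tail',.04,(258,193)),('tail',.04,(261,240)),('base',.022,(187,131)),('base',.022,(203,281)),('railL',.034,(133,173)),('railR',.034,(145,243))):
    p=ray('w',np.array(u),z);print(n,p.round(4),loc(P,p).round(4))
E
```

```text
[400.45996775 113.0743646 ] [315.92459205 264.6579781 ]
tail [0.5613 0.227  0.04  ] [-0.0252  0.1767]
tail [0.5995 0.2215 0.04  ] [0.0133 0.1772]
base [0.5086 0.179  0.022 ] [-0.0699  0.1212]
base [0.6369 0.1589 0.022 ] [0.0599 0.1211]
railL [0.5325 0.1346 0.034 ] [-0.0395  0.081 ]
railR [0.5898 0.1265 0.034 ] [0.0185 0.0818]
```

```bash
python3 -m pendant '[[[-0.35,-0.1,1],0,1],[[-0.35,-0.1,1],0,1],[[-0.35,-0.1,1],0,1],[[0,0,1],0,1],[[0,0,1],0,1],[[0,0,1],0,1],[[0,0,0.45],0,1],[[0,0,0],0,1]]'; python3 -c "
from h import *
import cv2
from workcell import env
s,R=info((.592,.261,.02))
print(loc([.5587,.049,-.1548],s['tcp_pos']))
for c in ('wrist',): cv2.imwrite('pics/d_%s.png'%c,env.read_camera(c)['color'])
"
```

```text
clock: 5.15
tcp_pos: [0.5908, 0.2624, 0.0197]
orientation: [-0.001, 0.077, 0.997, -0.0]
wrist_force: [0.4, 0.5, 0.8]
finger_gap: -0.0004
t 5.15 p [0.5908 0.2624 0.0197] xyaw 171.17 F [0.35 0.54 0.84] M [ 0.028  0.025 -0.01 ] gap -0.0004 j [ 0.29  0.58 -0.08  0.91  0.    0.45]
tool shift mm [-1.4 -1.2 -0.3]
[-0.00122654  0.21581433]
```

View pics/d_wrist.png

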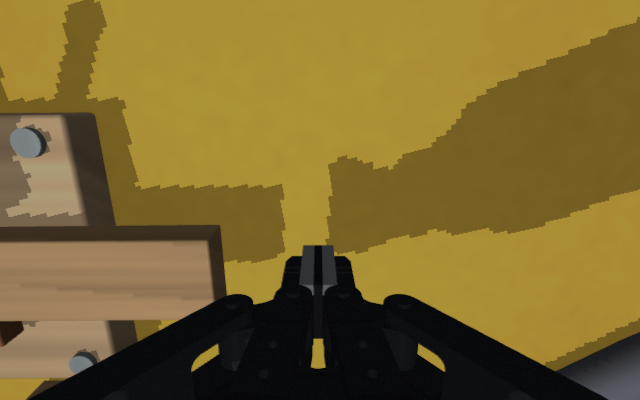

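```bash
python3 -m pendant '[[[0,-0.5,-0.25],0,1],[[0,-0.5,0],0,1],[[0,-0.3,0],0,1],[[0,-0.3,0],0,1],[[0,-0.3,0],0,1],[[0,-0.3,0],0,1],[[0,-0.25,0],0,1],[[0,-0.2,0],0,1],[[0,0,0],0,1]]'; python3 -c "
from h import *
import cv2
from workcell import env
s,R=info()
print(loc([.5587,.049,-.1548],s['tcp_pos']))
for c in ('wrist',): cv2.imwrite('pics/e_%s.png'%c,env.read_camera(c)['color'])
"
```

```text
clock: 6.32
tcp_pos: [0.5829, 0.2095, 0.0251]
orientation: [-0.0, 0.077, 0.997, -0.0]
wrist_force: [-0.3, -0.3, -0.4]
finger_gap: 0.0004
t 6.325 p [0.5829 0.2095 0.0251] xyaw 171.13 F [-0.32 -0.29 -0.39] M [-0.006 -0.012 -0.074] gap 0.0004 j [ 0.22  0.53 -0.15  0.89 -0.    0.37]
[-0.00079096  0.16231396]
```

View pics/e_wrist.png

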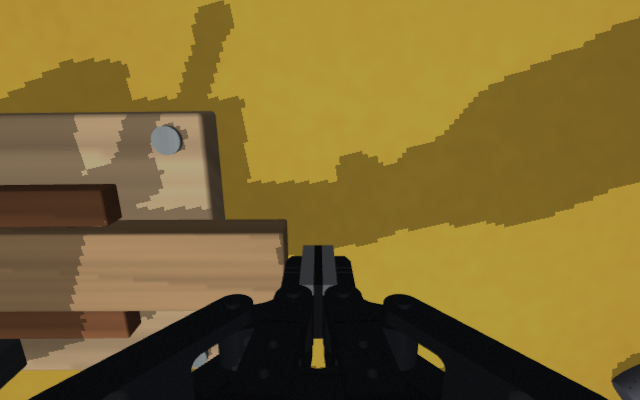

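```bash
python3 -m pendant '[[[0,-0.15,0],0,1],[[0,-0.15,0],0,1],[[0,0,0],0,1]]'; python3 -c "
from h import *
info()"
```

```text
clock: 6.75
tcp_pos: [0.5821, 0.2037, 0.0252]
orientation: [-0.0, 0.077, 0.997, -0.0]
wrist_force: [-0.2, 1.0, 0.4]
finger_gap: 0.0001
t 6.75 p [0.5821 0.2037 0.0252] xyaw 171.13 F [-0.24  0.97  0.43] M [-0.028  0.043  0.035] gap 0.0001 j [ 0.21  0.52 -0.16  0.89 -0.    0.36]
```

```bash
python3 -m pendant '[[[0,-0.1,0],0,1],[[0,0,0],0,1]]'; python3 -c "
from h import *
info()"
```

```text
clock: 7.0
tcp_pos: [0.5819, 0.2019, 0.0253]
orientation: [-0.0, 0.077, 0.997, -0.0]
wrist_force: [-0.4, -0.1, 0.3]
finger_gap: 0.0005
t 7.0 p [0.5819 0.2019 0.0253] xyaw 171.14 F [-0.42 -0.07  0.3 ] M [-0.027 -0.003  0.005] gap 0.0005 j [ 0.2   0.52 -0.16  0.88 -0.    0.36]
```

```bash
python3 -m pendant '[[[0,-0.1,0],0,1],[[0,0,0],0,1]]'; python3 -c "
from h import *
import cv2
from workcell import env
info()
for c in ('wrist','side'): cv2.imwrite('pics/f_%s.png'%c,env.read_camera(c)['color'])"
```

```text
clock: 7.25
tcp_pos: [0.5818, 0.2007, 0.0254]
orientation: [0.0, 0.077, 0.997, 0.001]
wrist_force: [0.6, 3.4, 0.4]
finger_gap: 0.0001
t 7.25 p [0.5818 0.2007 0.0254] xyaw 171.17 F [0.57 3.45 0.41] M [ 0.652 -0.032 -0.008] gap 0.0001 j [ 0.2   0.52 -0.17  0.88  0.    0.36]
```

View pics/f_wrist.png

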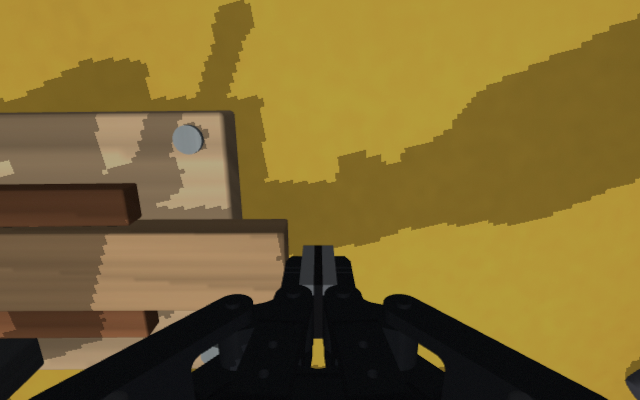

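```bash
python3 -m pendant '[[[0,-0.1,0],0,1],[[0,0,0],0,1],[[0,0,0],0,1]]'; python3 -c "
from h import *
import cv2
from workcell import env
info()
a=env.read_camera('side')['color'][140:290,200:400]; cv2.imwrite('pics/g_side.png',cv2.resize(a,None,fx=4,fy=4,interpolation=cv2.INTER_CUBIC))"
```

```text
clock: 7.72
tcp_pos: [0.5821, 0.2005, 0.0258]
orientation: [0.001, 0.076, 0.997, 0.002]
wrist_force: [1.2, 9.0, 0.2]
finger_gap: 0.0
t 7.725 p [0.5821 0.2005 0.0258] xyaw 171.24 F [1.25 8.95 0.25] M [ 1.885 -0.13  -0.   ] gap 0.0 j [ 0.2   0.52 -0.17  0.88  0.    0.35]
```

View pics/g_side.png

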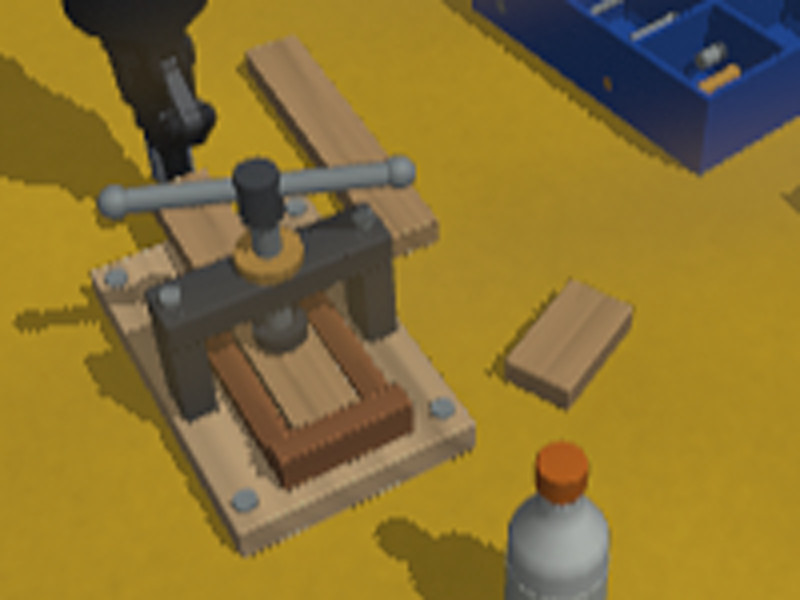

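```bash
python3 -m pendant '[[[0,0.6,0],0,1],[[0,0.9,0],0,1],[[0,0.5,-0.3],0,1],[[0,0,-0.8],-1,1],[[0,0,-1],-1,1],[[0,0,-1],-1,1],[[0,0,-1],-1,0],[[0,0,-1],-1,-1],[[0,0,-1],-1,-1],[[0,0,-1],-1,-1],[[0,0,-1],-1,-1],[[0,0,-1],-1,-1]]'; python3 -m pendant '[[[0,0,-0.2],-1,-1],[[0,0,0],-1,-1],[[0,0,0],-1,-1],[[0,0,0],-1,-1],[[0,0,0],-1,-1],[[0,0,0],-1,-1],[[0,0,0],-1,-1],[[0,0,0],-1,-1],[[0,0,0],-1,-1],[[0,0,0],-1,-1],[[0,0,0],-1,-1],[[0,0,0],-1,-1]]';python3 -m pendant '[[[0,0,0],-1,-1],[[0,0,0],-1,-1],[[0,0,0],-1,-1],[[0,0,0],-1,-1],[[0,0,0],-1,-1],[[0,0,0],-0.45,-1],[[0,0,0],0,-1]]'; python3 -c "
from h import *
info((.5223,.0713,.205))"
```

```text
clock: 9.28
tcp_pos: [0.5874, 0.238, 0.2084]
orientation: [0.0, -0.386, 0.923, -0.0]
wrist_force: [0.2, -0.2, -0.3]
finger_gap: 0.0852
clock: 10.78
tcp_pos: [0.5875, 0.2379, 0.2117]
orientation: [0.0, 0.854, -0.52, 0.0]
wrist_force: [1.0, -0.3, -0.2]
finger_gap: 0.085
clock: 11.65
tcp_pos: [0.5874, 0.2379, 0.2116]
orientation: [0.0, 0.966, -0.26, 0.0]
wrist_force: [-0.2, -0.1, 0.8]
finger_gap: 0.0856
t 11.65 p [0.5874 0.2379 0.2116] xyaw -30.16 F [-0.2  -0.13  0.76] M [ 0.072 -0.018 -0.027] gap 0.0856 j [ 0.26  0.44  0.18  1.31 -0.   -2.36]
tool shift mm [ 27.4 176.8   6.6]
```

```bash
python3 -m pendant '[[[0.15,0.98,0],0,-1],[[0.15,0.98,0],0,-1],[[0.15,0.98,0],0,-1],[[0.15,0.98,0],0,-1],[[0.15,0.98,0],0,-1],[[0.15,0.98,0],0,-1],[[0.15,0.98,0],0,-1],[[0.15,0.98,0],0,-1],[[0.15,0.98,0.3],0,-1],[[0,0,0],0,-1]]'; python3 -c "
from h import *
import cv2
from workcell import env
info((.5223,.0713,.127))
r=env.read_camera('wrist');cv2.imwrite('pics/h_w.png',r['color']);K['w']=r['mtx'];V['w']=r['view'][:3]
print(proj('w',[.5583,.050,.143]),proj('w',[.5223,.0713,.143]))
print(env.cut_out('wrist','handle')[0]['location'])
"
```

```text
clock: 12.9
tcp_pos: [0.5213, 0.0701, 0.2047]
orientation: [0.0, 0.965, -0.261, -0.001]
wrist_force: [-0.8, 0.5, -0.7]
finger_gap: 0.0857
t 12.9 p [0.5213 0.0701 0.2047] xyaw -30.27 F [-0.78  0.49 -0.74] M [0.02  0.018 0.023] gap 0.0857 j [-0.02  0.23 -0.13  1.21  0.   -2.63]
tool shift mm [ 0.4 -1.6 77.7]
[315.76819294 152.48163896] [315.490489   218.83892675]
[318.0, 146.6]
```

View pics/h_w.png

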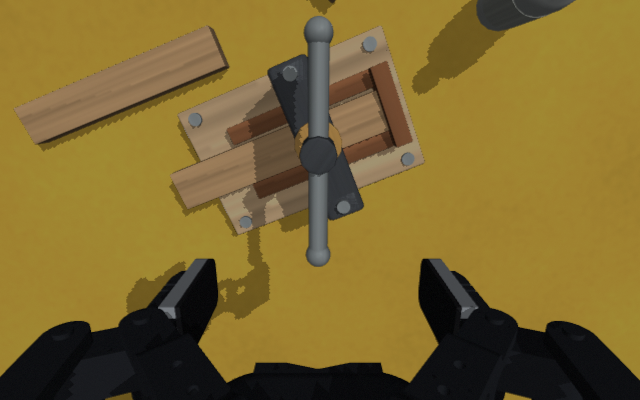

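```bash
python3 -c "
from h import *
from workcell import env
r=env.read_camera('wrist');K['w']=r['mtx'];V['w']=r['view'][:3]
o=[('w',np.array(u,float)) for u in ((318.5,31),(318.5,255))]
def f(q):
    x,y,a=q;d=.065*np.array([np.cos(a),np.sin(a),0]);c=np.array([x,y,Z])
    return np.concatenate([proj('w',c+d)-o[0][1],proj('w',c-d)-o[1][1]])
for Z in (.139,.143,.147):
    s=least_squares(f,[.558,.05,-.53]);print(Z,s.x,np.degrees(s.x[2]),s.fun.round(1))
for z in (.15,.155,.16): print(z,ray('w',np.array([318,154.]),z))
"
```

```text
0.139 [ 0.55820282  0.04993525 -0.52646112] -30.16400046809006 [ 0.   3.5 -0.  -5. ]
0.143 [ 0.55835537  0.04985194 -0.52645343] -30.163559799590793 [ 0.   1.8 -0.  -2.6]
0.147 [ 0.55849784  0.04977449 -0.52644571] -30.163117431888562 [ 0.   0.1 -0.  -0.1]
0.15 [0.55869668 0.04999588 0.15      ]
0.155 [0.55937028 0.04960221 0.155     ]
0.16 [0.56004387 0.04920855 0.16      ]
```

```bash
python3 -m pendant '[[[0.02,-0.05,0.9],0,-1],[[0,0,0.9],0,-1],[[0,0,0.9],0,-1],[[0,0,0.7],0,-1],[[0,0,0.3],0,0],[[0,0,0],0,0.5],[[0,0,0],0,0.7],[[0,0,0],0,1],[[0,0,0],0,1],[[0,0,0],0,1]]' 30; cat >> h.py <<'E'
C=np.array([.5584,.0498]); 
def tq():
    s,R=info();r=s['tcp_pos'][:2]-C;F=s['wrist_force'];m=s['ft_torque'][2];t=r[0]*F[1]-r[1]*F[0]
    print('r',np.linalg.norm(r).round(4),'barang',np.degrees(np.arctan2(r[1],r[0])).round(1),'rxF',t.round(3),'Mz',m.round(3),'TOT',(t+m).round(3)); return s
E
python3 -c "
from h import *
import cv2
from workcell import env
tq()
r=env.read_camera('wrist');cv2.imwrite('pics/i_w.png',r['color'])
r=env.read_camera('side');cv2.imwrite('pics/i_s.png',cv2.resize(r['color'][100:300,150:400],None,fx=3,fy=3))
"
```

```text
clock: 14.3
tcp_pos: [0.5228, 0.0713, 0.132]
orientation: [0.001, 0.965, -0.261, 0.0]
wrist_force: [-3.6, -4.7, 5.6]
finger_gap: 0.0109
t 14.3 p [0.5228 0.0713 0.132 ] xyaw -30.21 F [-3.57 -4.68  5.65] M [-0.86   0.653 -0.269] gap 0.0109 j [-0.02  0.27 -0.26  1.04 -0.   -2.63]
r 0.0416 barang 148.8 rxF 0.244 Mz -0.269 TOT -0.025
```

View pics/i_w.png

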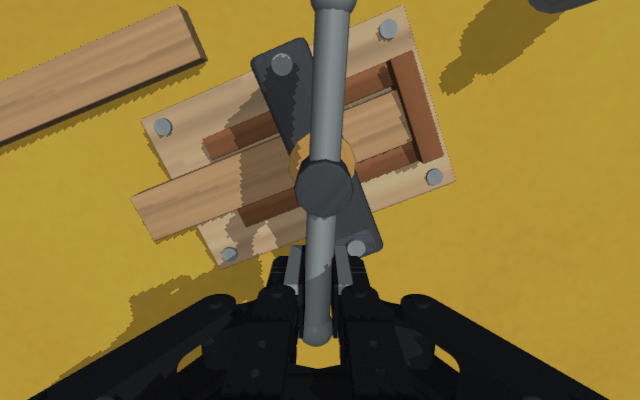

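View pics/i_s.png

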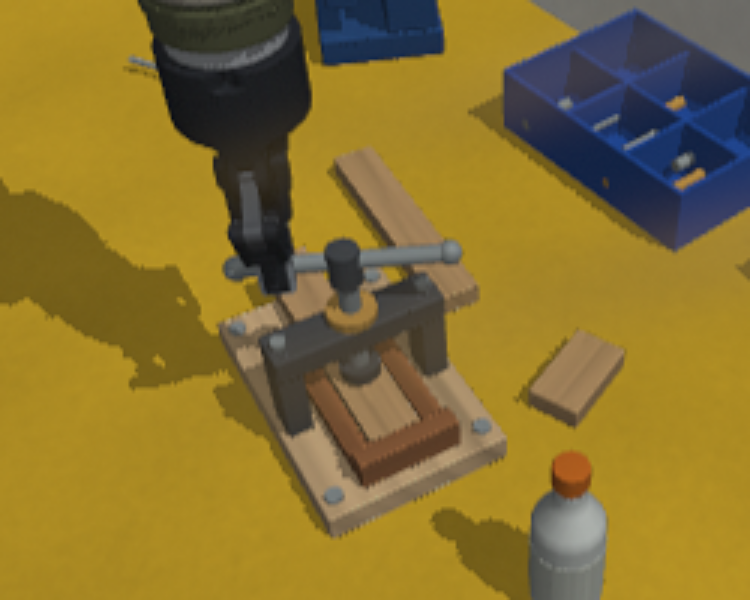

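```bash
python3 -m pendant '[[[0.0115,-0.22,0],1,1],[[0.0115,-0.22,0],1,1],[[0.0115,-0.22,0],1,1],[[0.0115,-0.22,0],1,1],[[0.0115,-0.22,0],1,1],[[0.0115,-0.22,0],1,1]]'; python3 -c "
from h import *
tq()"
```

```text
clock: 15.15
tcp_pos: [0.5423, 0.0872, 0.1315]
orientation: [0.002, 0.836, -0.548, 0.001]
wrist_force: [-2.2, -9.8, 2.6]
finger_gap: 0.0108
t 15.15 p [0.5423 0.0872 0.1315] xyaw -66.46 F [-2.22 -9.76  2.57] M [-1.986  0.451 -0.147] gap 0.0108 j [ 0.02  0.31 -0.2   1.05 -0.   -1.97]
r 0.0407 barang 113.3 rxF 0.241 Mz -0.147 TOT 0.094
```

```bash
python3 -m pendant '[[[0.06,-0.215,0],1,1],[[0.0115,-0.215,0],1,1],[[0.0115,-0.215,0],1,1],[[0.0115,-0.215,0],1,1],[[0.0115,-0.215,0],1,1],[[0.0115,-0.215,0],1,1],[[0.0115,-0.215,0],1,1],[[0.0115,-0.215,0],1,1]]'; python3 -c "
from h import *
tq()"; python3 -m pendant '[[[0.0115,-0.215,0],1,1],[[0.0115,-0.215,0],1,1],[[0.0115,-0.215,0],1,1],[[0.0115,-0.215,0],1,1],[[0.0115,-0.215,0],1,1],[[0.0115,-0.215,0],1,1],[[0.0115,-0.215,0],1,1],[[0.0115,-0.215,0],1,1]]'; python3 -c "
from h import *
tq()"
```

```text
clock: 16.15
tcp_pos: [0.5747, 0.086, 0.1309]
orientation: [-0.003, -0.541, 0.841, -0.001]
wrist_force: [-5.5, -10.7, 2.6]
finger_gap: 0.0105
t 16.15 p [0.5747 0.086  0.1309] xyaw -114.44 F [ -5.46 -10.71   2.63] M [-1.928  1.121  0.037] gap 0.0105 j [ 0.01  0.38 -0.12  1.08 -0.   -1.13]
r 0.0397 barang 65.7 rxF 0.023 Mz 0.037 TOT 0.06
clock: 17.15
tcp_pos: [0.596, 0.0621, 0.1303]
orientation: [-0.003, -0.153, 0.988, -0.001]
wrist_force: [-6.9, -5.8, -0.2]
finger_gap: 0.0108
t 17.15 p [0.596  0.0621 0.1303] xyaw -162.38 F [-6.86 -5.77 -0.19] M [-1.099  1.237  0.135] gap 0.0108 j [-0.03  0.41 -0.06  1.1  -0.   -0.34]
r 0.0396 barang 18.1 rxF -0.133 Mz 0.135 TOT 0.003
```

```bash
python3 -m pendant '[[[0.04,-0.21,0.01],1,1],[[0.0115,-0.21,0.01],1,1],[[0.0115,-0.21,0.01],1,1],[[0.0115,-0.21,0.01],1,1],[[0.0115,-0.21,0.01],1,1]]'; python3 -c "
from h import *
tq()"; python3 -m pendant '[[[0.0115,-0.21,0.01],1,1],[[0.0115,-0.21,0.01],1,1],[[0.0115,-0.21,0.01],1,1],[[0,0,0],0,1]]'; python3 -c "
from h import *
tq()"
```

```text
clock: 17.77
tcp_pos: [0.5974, 0.0412, 0.1298]
orientation: [-0.002, 0.108, 0.994, -0.001]
wrist_force: [-5.0, -5.8, 3.4]
finger_gap: 0.011
t 17.775 p [0.5974 0.0412 0.1298] xyaw 167.64 F [-5.01 -5.82  3.39] M [-1.051  1.035  0.317] gap 0.011 j [-0.06  0.41 -0.07  1.1  -0.    0.15]
r 0.0399 barang -12.4 rxF -0.27 Mz 0.317 TOT 0.047
clock: 18.27
tcp_pos: [0.5929, 0.0292, 0.1296]
orientation: [-0.001, 0.261, 0.965, -0.002]
wrist_force: [-4.7, -5.5, 3.5]
finger_gap: 0.0107
t 18.275 p [0.5929 0.0292 0.1296] xyaw 149.76 F [-4.67 -5.51  3.5 ] M [-1.25   1.026  0.275] gap 0.0107 j [-0.08  0.4  -0.08  1.09 -0.    0.44]
r 0.0402 barang -30.9 rxF -0.287 Mz 0.275 TOT -0.012
```

```bash
python3 -m pendant '[[[0,0,0],0,-1],[[0,0,0],0,-1],[[0,0,-0.2],0,-1],[[0,0,-1],0,-1],[[0,0,-1],0,-1],[[1,0,-0.3],-1,-1],[[0.994,0.104,0],-1,-1],[[0.978,0.208,0],-1,-1],[[0.95,0.309,0],-1,-1],[[0.1,0.04,0],-1,-1],[[0,0,0],-1,-1],[[0,0,0],-1,-1]]'; python3 -m pendant '[[[0,0,0],-1,-1],[[0,0,0],-1,-1],[[0,0,0],-1,-1],[[0,0,0],-1,-1],[[0,0,0],-1,-1],[[0,0,0],-1,-1],[[0,0,0],-1,-1],[[0,0,0],-1,-1],[[0,0,0],-1,-1],[[0,0,0],-1,-1],[[0,0,0],-1,-1],[[0,0,0],-1,-1]]'; python3 -m pendant '[[[0,0,0],-1,-1],[[0,0,0],-1,-1],[[0,0,0],-1,-1],[[0,0,0],-1,-1],[[0,0,0],-1,-1],[[0,0,0],-1,-1],[[0,0,0],-1,-1],[[0,0,0],-1,-1],[[0,0,0],-1,-1],[[0,0,0],-1,-1],[[0,0,0],-1,-1],[[0,0,0],0,-1]]'; python3 -c "
from h import *
import cv2
from workcell import env
tq();info((.5225,.0705,.128))
r=env.read_camera('wrist');cv2.imwrite('pics/j_w.png',r['color']);K['w']=r['mtx'];V['w']=r['view'][:3]
for a in (-30,150): print(proj('w',[C[0]+.065*np.cos(np.radians(a)),C[1]+.065*np.sin(np.radians(a)),.144]))
"
```

```text
clock: 19.77
tcp_pos: [0.5237, 0.0725, 0.1802]
orientation: [0.0, -0.105, 0.994, 0.0]
wrist_force: [-0.2, 0.4, -0.6]
finger_gap: 0.0855
clock: 21.28
tcp_pos: [0.5237, 0.0724, 0.1801]
orientation: [0.0, -0.67, 0.743, -0.0]
wrist_force: [0.2, 0.5, 0.1]
finger_gap: 0.0852
clock: 22.78
tcp_pos: [0.5237, 0.0723, 0.18]
orientation: [-0.0, 0.965, -0.26, 0.0]
wrist_force: [0.2, 0.2, -0.3]
finger_gap: 0.0851
t 22.775 p [0.5237 0.0723 0.18  ] xyaw -30.19 F [ 0.2   0.18 -0.33] M [-0.072  0.012 -0.021] gap 0.0851 j [-0.01  0.24 -0.17  1.15  0.   -2.63]
r 0.0414 barang 147.0 rxF -0.011 Mz -0.021 TOT -0.032
t 22.775 p [0.5237 0.0723 0.18  ] xyaw -30.19 F [ 0.2   0.18 -0.33] M [-0.072  0.012 -0.021] gap 0.0851 j [-0.01  0.24 -0.17  1.15  0.   -2.63]
tool shift mm [-0.1  2.2 52. ]
[321.86853052  24.32640662]
[321.89858653 272.99864157]
```

View pics/j_w.png

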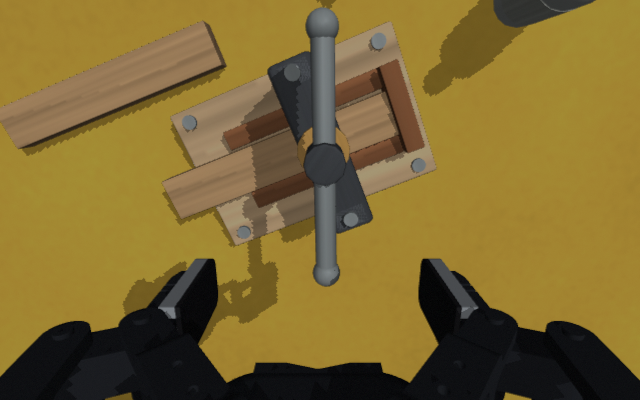

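```bash
python3 -m pendant '[[[0,0.15,0.9],0,-1],[[0,0,0.9],0,-0.5],[[0,0,0.7],0,0],[[0,0,0.05],0,0.5],[[0,0,0],0,0.7],[[0,0,0],0,1],[[0,0,0],0,1],[[0,0,0],0,1]]' 30;python3 -c "
from h import *
tq()"
```

```text
clock: 23.82
tcp_pos: [0.5222, 0.0695, 0.1292]
orientation: [-0.0, 0.966, -0.26, 0.0]
wrist_force: [-0.8, -0.3, 1.3]
finger_gap: 0.0107
t 23.825 p [0.5222 0.0695 0.1292] xyaw -30.15 F [-0.85 -0.32  1.28] M [-0.074  0.193 -0.106] gap 0.0107 j [-0.02  0.27 -0.26  1.03  0.   -2.64]
r 0.0412 barang 151.4 rxF 0.028 Mz -0.106 TOT -0.078
```

```bash
python3 -m pendant '[[[0.0115,-0.215,0.004],1,1],[[0.0115,-0.215,0.004],1,1],[[0.0115,-0.215,0.004],1,1],[[0.0115,-0.215,0.004],1,1]]'; python3 -c "
from h import *
tq()"; python3 -m pendant '[[[0.03,-0.215,0.004],1,1],[[0.0115,-0.215,0.004],1,1],[[0.0115,-0.215,0.004],1,1]]'; python3 -c "
from h import *
tq()"
```

```text
clock: 24.32
tcp_pos: [0.5335, 0.082, 0.1288]
orientation: [0.0, 0.89, -0.457, 0.0]
wrist_force: [-2.0, -1.8, 2.0]
finger_gap: 0.0105
t 24.325 p [0.5335 0.082  0.1288] xyaw -54.36 F [-1.96 -1.82  1.99] M [-0.365  0.286 -0.052] gap 0.0105 j [ 0.    0.3  -0.23  1.04 -0.   -2.19]
r 0.0406 barang 127.7 rxF 0.108 Mz -0.052 TOT 0.056
clock: 24.7
tcp_pos: [0.5449, 0.0876, 0.1286]
orientation: [0.0, 0.807, -0.59, -0.0]
wrist_force: [-3.0, -0.5, 2.6]
finger_gap: 0.0109
t 24.7 p [0.5449 0.0876 0.1286] xyaw -72.35 F [-3.02 -0.48  2.63] M [-0.256  0.451 -0.053] gap 0.0109 j [ 0.01  0.32 -0.2   1.05 -0.   -1.86]
r 0.0402 barang 109.6 rxF 0.121 Mz -0.053 TOT 0.068
```

```bash
python3 -m pendant '[[[0.0115,-0.21,0.004],1,1],[[0.0115,-0.21,0.004],1,1],[[0.0115,-0.21,0.004],1,1]]'; python3 -c "
from h import *
tq()"; python3 -m pendant '[[[0.0115,-0.21,0.004],1,1],[[0.0115,-0.21,0.004],1,1]]'; python3 -c "
from h import *
tq()"
```

```text
clock: 25.08
tcp_pos: [0.5574, 0.0895, 0.1283]
orientation: [-0.0, -0.705, 0.709, -0.0]
wrist_force: [-2.4, -1.4, 3.8]
finger_gap: 0.0108
t 25.075 p [0.5574 0.0895 0.1283] xyaw -90.35 F [-2.38 -1.38  3.77] M [-0.237  0.472 -0.014] gap 0.0108 j [ 0.02  0.34 -0.17  1.06 -0.   -1.55]
r 0.0397 barang 91.4 rxF 0.096 Mz -0.014 TOT 0.081
clock: 25.32
tcp_pos: [0.5658, 0.0885, 0.1282]
orientation: [-0.0, -0.627, 0.779, -0.0]
wrist_force: [-1.6, -1.7, 2.3]
finger_gap: 0.0108
t 25.325 p [0.5658 0.0885 0.1282] xyaw -102.35 F [-1.59 -1.66  2.29] M [-0.214  0.44  -0.046] gap 0.0108 j [ 0.02  0.36 -0.15  1.06 -0.   -1.34]
r 0.0394 barang 79.2 rxF 0.049 Mz -0.046 TOT 0.003
```

```bash
python3 -c "
from h import *
from workcell import env
import cv2
r=env.read_camera('side');cv2.imwrite('pics/k_s.png',cv2.resize(r['color'][140:290,200:400],None,fx=4,fy=4))
tq()"
```

```text
t 25.375 p [0.5662 0.0884 0.1282] xyaw -102.54 F [-1.54 -0.57  2.65] M [-0.163  0.467 -0.165] gap 0.0108 j [ 0.02  0.36 -0.15  1.06 -0.   -1.34]
r 0.0394 barang 78.6 rxF 0.055 Mz -0.165 TOT -0.11
```

View pics/k_s.png

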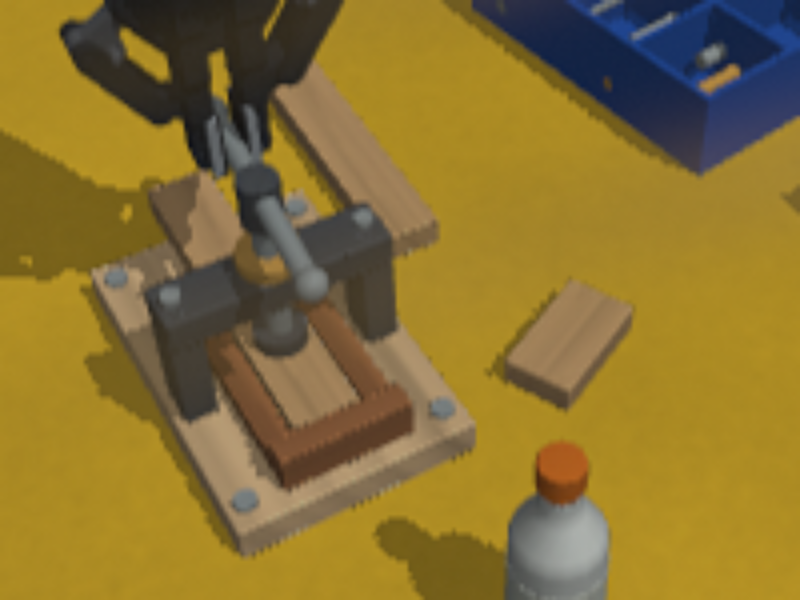

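```bash
cat >> h.py <<'E'
def tqa(n=4):
    from workcell import env
    L=[]
    for i in range(n):
        s=env.get_state();r=s['tcp_pos'][:2]-C;F=s['wrist_force'];L.append((r[0]*F[1]-r[1]*F[0],s['ft_torque'][2]))
        if i<n-1: env.read_camera('wrist')
    L=np.array(L);R=RT(s['orientation']);t=L.sum(1)
    print('t',s['clock'],'xyaw',np.degrees(np.arctan2(R[1,0],R[0,0])).round(1),'r',np.linalg.norm(r).round(4),'F',F.round(1),'z',s['tcp_pos'][2].round(4),'rxF',L[:,0].mean().round(3),'Mz',L[:,1].mean().round(3),'TOT',t.mean().round(3),'+-',t.std().round(3),'j6',s['joint_pos'][5].round(2))
E
python3 -m pendant '[[[0.0115,-0.21,0.004],1,1],[[0.0115,-0.21,0.004],1,1],[[0.0115,-0.21,0.004],1,1]]'; python3 -c "
from h import *
tqa()"; python3 -m pendant '[[[0.0115,-0.21,0.004],1,1],[[0.0115,-0.21,0.004],1,1]]'; python3 -c "
from h import *
tqa()"
```

```text
clock: 25.75
tcp_pos: [0.5774, 0.0839, 0.1279]
orientation: [-0.0, -0.498, 0.867, -0.0]
wrist_force: [-2.8, -0.9, 3.0]
finger_gap: 0.0106
t 25.9 xyaw -120.0 r 0.0391 F [-2.9 -1.   4.7] z 0.1279 rxF 0.071 Mz -0.104 TOT -0.032 +- 0.034 j6 -1.04
clock: 26.15
tcp_pos: [0.5841, 0.079, 0.1277]
orientation: [-0.0, -0.405, 0.914, -0.0]
wrist_force: [-3.4, -2.1, 5.2]
finger_gap: 0.0109
t 26.3 xyaw -132.0 r 0.039 F [-3.3 -0.7  5.3] z 0.1277 rxF 0.053 Mz -0.09 TOT -0.036 +- 0.081 j6 -0.84
```

```bash
python3 -m pendant '[[[0.0115,-0.205,0.004],1,1],[[0.0115,-0.205,0.004],1,1],[[0.0115,-0.205,0.004],1,1]]'; python3 -c "
from h import *
tqa(3)"; python3 -m pendant '[[[0.0115,-0.205,0.004],1,1],[[0.0115,-0.205,0.004],1,1]]'; python3 -c "
from h import *
tqa(3)"
```

```text
clock: 26.68
tcp_pos: [0.592, 0.0693, 0.1275]
orientation: [0.0, -0.258, 0.966, -0.0]
wrist_force: [-4.0, -1.5, 6.0]
finger_gap: 0.0108
t 26.775 xyaw -150.1 r 0.0388 F [-2.8 -2.3  5. ] z 0.1275 rxF -0.007 Mz -0.012 TOT -0.019 +- 0.091 j6 -0.54
clock: 27.02
tcp_pos: [0.5953, 0.062, 0.1275]
orientation: [0.0, -0.155, 0.988, -0.0]
wrist_force: [-4.1, -2.0, 5.8]
finger_gap: 0.0108
t 27.125 xyaw -162.1 r 0.0389 F [-2.8 -1.9  5.5] z 0.1274 rxF -0.016 Mz 0.101 TOT 0.085 +- 0.062 j6 -0.34
```

```bash
python3 -m pendant '[[[0.0115,-0.205,0],1,1],[[0.0115,-0.205,0],1,1]]'; python3 -c "
from h import *
tqa(3)"; python3 -m pendant '[[[0.0115,-0.205,0],1,1]]'; python3 -c "
from h import *
tqa(4)"
```

```text
clock: 27.38
tcp_pos: [0.5971, 0.0543, 0.1274]
orientation: [0.0, -0.052, 0.999, 0.0]
wrist_force: [-3.4, 0.3, 4.2]
finger_gap: 0.0109
t 27.475 xyaw -174.0 r 0.0389 F [-3.4 -0.9  5.2] z 0.1274 rxF -0.017 Mz 0.269 TOT 0.252 +- 0.133 j6 -0.15
clock: 27.6
tcp_pos: [0.5974, 0.0503, 0.1274]
orientation: [0.0, 0.0, 1.0, 0.0]
wrist_force: [-1.7, 0.6, 3.5]
finger_gap: 0.0108
t 27.75 xyaw -179.9 r 0.039 F [-1.9 -0.7  4.4] z 0.1274 rxF -0.008 Mz 0.288 TOT 0.28 +- 0.102 j6 -0.05
```

```bash
python3 -c "
from h import *
tqa(12)"; python3 -m pendant '[[[0.006,-0.1,0],0.5,1],[[0,0,0],0,1]]'; python3 -c "
from h import *
tqa(12)"
```

```text
t 28.3 xyaw -179.9 r 0.039 F [-2.1 -0.8  5. ] z 0.1274 rxF -0.035 Mz 0.265 TOT 0.229 +- 0.043 j6 -0.05
clock: 28.55
tcp_pos: [0.5974, 0.0482, 0.1274]
orientation: [0.001, 0.025, 1.0, 0.0]
wrist_force: [-3.2, -0.6, 6.2]
finger_gap: 0.0109
t 29.1 xyaw 177.1 r 0.039 F [-1.5 -1.   5.6] z 0.1274 rxF -0.001 Mz 0.367 TOT 0.366 +- 0.027 j6 -0.0
```

```bash
python3 -m pendant '[[[0,0,0],0,0.6],[[0,0,0],0,0],[[0,0,0],0,-1],[[0,0,-0.3],0,-1],[[0,0,-0.8],0,-1],[[0,0,-1],0,-1],[[0,0,-1],0,-1],[[0,0,-1],0,-1],[[0,0,-1],0,-1],[[0,0,0],0,-1]]'; python3 -c "
from h import *
from workcell import env
import cv2
tqa(8);info()
r=env.read_camera('wrist');cv2.imwrite('pics/m_w.png',r['color'])
r=env.read_camera('side');cv2.imwrite('pics/m_s.png',cv2.resize(r['color'][140:290,200:400],None,fx=4,fy=4))
"
```

```text
clock: 30.35
tcp_pos: [0.5985, 0.0478, 0.2319]
orientation: [0.003, 0.027, 1.0, -0.0]
wrist_force: [0.4, 0.4, 0.3]
finger_gap: 0.0852
t 30.7 xyaw 176.9 r 0.0383 F [-0.9  0.1  0.2] z 0.2281 rxF 0.002 Mz 0.003 TOT 0.005 +- 0.025 j6 0.0
t 30.7 p [0.5966 0.0479 0.2281] xyaw 176.85 F [-0.89  0.06  0.16] M [0.022 0.022 0.045] gap 0.0857 j [-0.05  0.36  0.11  1.32  0.    0.  ]
```

View pics/m_w.png

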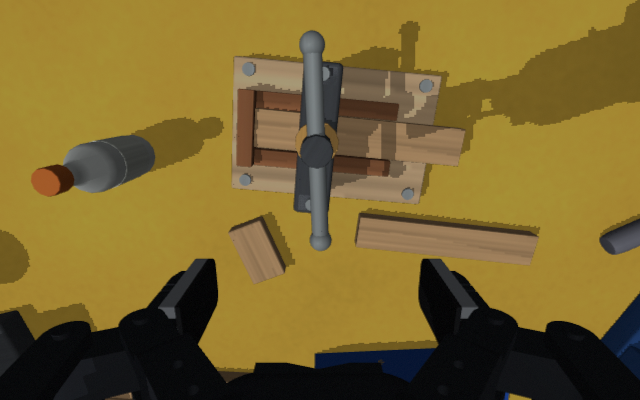

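View pics/m_s.png

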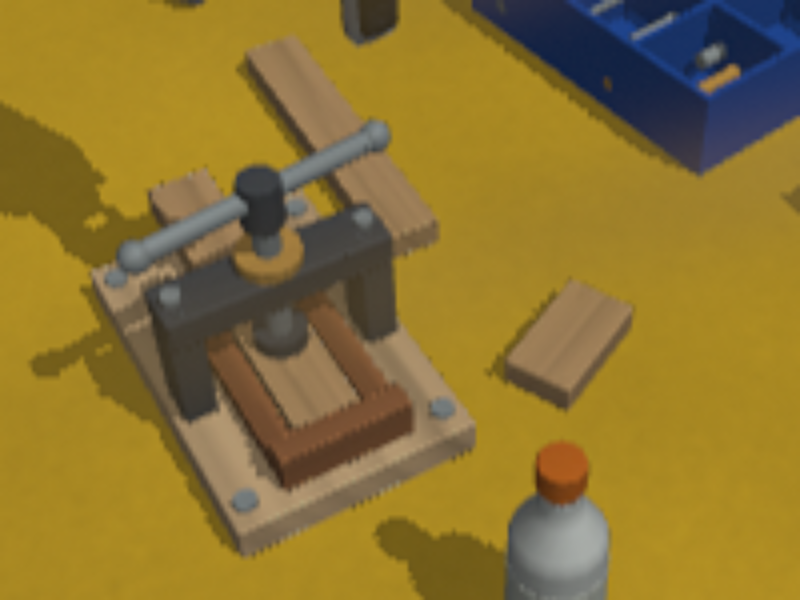

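```bash
python3 -c "
from h import *
from workcell import env
r=env.read_camera('wrist');K['w']=r['mtx'];V['w']=r['view'][:3]
a=ray('w',np.array([312,44.]),.141);b=ray('w',np.array([320,241.]),.141);d=a-b
print(a,b,np.linalg.norm(d),np.degrees(np.arctan2(d[1],d[0])),(a+b)/2)
"
```

```text
[0.49272331 0.05001709 0.141     ] [0.62365584 0.04795715 0.141     ] 0.1309487316365712 179.09864769092363 [0.55818957 0.04898712 0.141     ]
```

```bash
python3 -c "
from workcell import env
print(env.hand_in()); s=env.get_state();print(s['clock'],s['wrist_force'])"
```

```text
the job is handed in; nothing more can be done
None
the job is handed in; nothing more can be done
```

The strip is home against the end stop and the clamp is tightened to about 0.37 N m. I handed the job in at about 31 s of the 72 s allowed.

- **Strip:** I pushed its tail with the shut fingers until the stop resisted. Moving the last 2 mm raised the force from 3.4 N to 9 N with almost no further travel. The side picture shows no gap between nose and stop.
- **Handle:** I turned it clockwise half a turn from one end, which stayed free. I then took the other end and turned about 150° more. The torque about the screw rose from about 0 to 0.37 N m, averaged over 12 readings, against about 0.3 for snug and 0.6 for crushing. I then opened the gripper and lifted it clear, and the wrist force and torque went back to about zero.
- **Last pictures:** The strip is still against the stop with the foot down on it. The glue bottle, offcut and spare strip look unmoved.

**Disagreements:**
- Single torque readings scattered by up to about 0.1 N m, so only averages are reliable. One averaged step stayed level, reading 0.25 then 0.23 N m.
- After release, the bar stood about 2° behind the gripper's angle. I put this down to flex in the grip, since it was already about 1° behind after the free half turn. I did not grip the handle again to recheck the torque.
- The three cameras disagreed by about 5 mm on where the clamp is. I went by contact force for the push, and by the wrist camera for the handle.

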